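# Sort three look-alike bead bottles by weight

## Robot

A 6-joint arm with a two-finger parallel gripper is mounted at the origin on a cart in front of the work surface, level with it; the furniture and walls round the work are solid. World frame = base frame: x ahead of the robot, y to its left, z up, the work surface at z = 0. Lengths are in m, angles in rad, forces in N, time in s.
With the tool pointing down it reaches from about 0.35 to 0.85 m from the base axis. Payload 8.1 kg.
Tool frame: the origin (TCP) lies on the mounting face of the last link; the fingertips stand 186 mm ahead of it and the grasp point (between the pads) lies 167 mm ahead of it; z points along the fingers, y is the line along which they close (so a half turn about z gives the same grasp; the last joint's range is limited). The gripper opens to 93 mm and grips with 3 to 60 N. Pads are 15 mm wide; open, the fingers measure 128 mm over their backs; the gripper's body (75 mm by 188 mm) begins 65 mm behind the grasp point.
Start: joints at [1.044, 0.13, 1.488, -0, 1.523, -0.085], TCP at [0.257, 0.542, 0.405] pointing down, gripper open.
Joint ranges: [-2.96, 2.96], [-0.89, 2.26], [0.02, 2.5], [-1.34, 4.48], [0, 2.73], [-2.66, 2.66]. Speed limits (rad/s): [2.39, 2.39, 2.79, 3.14, 3.14, 3.14].

## Interface

Orientations are given as a rotation vector (axis times angle).
In Python, from plant import * gives the robot as it stands. The module is installed in compiled form; this text tells all that it offers.
- The arm moves only by the tool arm_command, never from a script. Its argument "increments" is a list of rows, each a list of 6 numbers: the shift along the tool's x, y, z in units of 0.2 m (1.0 is 0.2 m), then the turn, a rotation vector about the tool's x, y, z in units of pi rad (1.0 is pi rad). A call has exactly 5 rows; each row is the pose to reach, as a shift and turn from the pose commanded when the call began, along the tool's axes at that moment, turning the shorter way round; what a row does not reach only later rows make up. A row lasts 1/8 s, in which the tool goes at most 62.5 mm and 10.7 degrees, less where a joint would pass 70% of its speed; a pose out of reach is approached as far as the arm can. A call with a number of a shift or a turn outside -1 to 1 is refused whole. A call with a gripper value outside its range is refused whole. "fingers" is the closure, from -1 (fully open) to 1 (shut), set as the call begins (left out, the last holds). The fingers move at their own pace and stop on an object; "force" is the grip in N (left out, the last holds). Time passes only in rows, so rows that repeat a pose let the fingers close, or fill a call up. It gives the time, the measured TCP pose, the force, the opening and the grip force at its end, in the units of the state.
- read_state(): the state, without advancing time (a new reading comes with each control period).
- read_camera(name): name is "scene" or "top" or "wrist"; returns a dict with "image" (480x640x3 uint8, red, green, blue), "fx", "fy", "cx", "cy" (pixels), "k1" (the pictures are not rectified: a ray, as slopes to the right and down, at radius r is drawn at 1 + k1 r^2 times it, then the intrinsics apply), "T" (4x4, takes a point from camera to world coordinates). Camera axes: x right, y down, z forward; pixel columns grow to the right and rows downward; lengths in m; the calibration is good to about 2 mm. A picture is of the moment at which its call begins. There is no depth.
- close_job(): hands the job in; it is judged then, once.
The state is a dict: "t": time; "q": joint angles; "dq": joint speeds; "joint_torque": joint torques, N m; "tool_pos": TCP position; "orientation": TCP orientation; "force": force on the tool from outside, world axes, zero at the start; "wrist_torque": the same for the moment, N m; "opening": finger opening in m; "gripper_force": force on a finger pad.
Only numpy, scipy, OpenCV 4.12 (cv2) and the standard library are available. Lean on these libraries where they do the work, as an engineer would, in place of code of your own. Each camera call takes 0.05 s, during which the arm holds its last target. There are 200 camera calls.

## Task

Three look-alike small reagent bottles for steel grinding beads stand on the worktop: one is full, one part-full, one empty. Lift them to feel which is which, then stand the full one upright in the cardboard carton and the empty one upright on the floor of the small tray nearest the bottles, and leave the part-full one standing where it stood (put it back on its spot if you lifted it). Knock no bottle over and leave the other things on the bench where they are.

Things in the scene. Friction and masses are not known exactly. Their poses are not given: they have to be found in the camera images.
- bottle_a_mid (a point): one of 3 look-alike bottles: opaque white body, 44 mm across, 94 mm high; fixed 34 mm cap on the top 22 mm, shoulder slopes in from 55 mm up. Loose; point on its axis, 47 mm above its foot, z up. One is full (about 0.50 kg), one part-full (0.28), one empty (0.06), each to 7 %; neither look, name nor place tells which: feel it by lifting
- bottle_b_mid (a point): one of 3 look-alike bottles: opaque white body, 44 mm across, 94 mm high; fixed 34 mm cap on the top 22 mm, shoulder slopes in from 55 mm up. Loose; point on its axis, 47 mm above its foot, z up. One is full (about 0.50 kg), one part-full (0.28), one empty (0.06), each to 7 %; neither look, name nor place tells which: feel it by lifting
- bottle_c_mid (a point): one of 3 look-alike bottles: opaque white body, 44 mm across, 94 mm high; fixed 34 mm cap on the top 22 mm, shoulder slopes in from 55 mm up. Loose; point on its axis, 47 mm above its foot, z up. One is full (about 0.50 kg), one part-full (0.28), one empty (0.06), each to 7 %; neither look, name nor place tells which: feel it by lifting
- carton: open brown cardboard carton, fixed to the worktop at the left of the bottles, 162 mm long (its x) by 54 mm wide (its y) by 43 mm high, empty; walls and floor 2 mm, so inside it is 158 mm by 50 mm; origin at the centre of its underside, z up
- wash_tray: small blue plastic tray, empty, fixed to the worktop right of the bottles, 310 mm (its x) by 272 mm (its y) over the rolled rim, 75 mm high; flat floor 240 by 200 mm, 3 mm thick; origin at the centre of its underside, z up. (The larger blue tray with equipment in it, farther right, is not this one)
- petri_dish: clear low round dish, 62 mm across, 15 mm high, lying among the bottles; a bystander, loose, to be left where it is; origin at the centre of its underside
- beaker_small: small clear plastic beaker with a spout, 48x55x60 mm, standing behind the bottles; a bystander, loose, to be left where it is; origin at the centre of its underside
- bench_timer: white square timer, 64x64x20 mm, at the left of the worktop; a bystander, loose, to be left where it is; origin at the centre of its underside
- masking_tape: roll of paper tape lying flat, 98 mm across, 25 mm high, near the robot; a bystander, loose, to be left where it is; origin at the centre of its underside
- pen: thin white pen, 145 mm long, 9 mm high, lying among the bottles; a bystander, loose, to be left where it is; origin at the centre of its underside

How it is judged:
By the outcome, as a careful person would: the job done as asked, in the order asked, and still so for the second after the job is handed in, with the robot touching nothing.
It also fails if it takes over 72 s, if anything falls off the work surface, if the arm or the gripper's body presses on something with over 40 N, if the wrist force passes 120 N, or if a joint passes its speed limit or range.

## Working session

There is one attempt and no reset: what is moved stays moved. The work goes in short steps, Python scripts to look and compute and a tool call to move; the robot and the scene stay as the last step left them, time stands still between calls to the robot, and variables do not carry over. Pictures are saved under pics/ and viewed, at most 10 in all, crops included, and the job is handed in when it is done.

Besides the shell and the picture viewer there is one more tool, called as a command line: name --pt "numbers of a row" for each row, then --argument value for the rest. arm_command: Moves the arm, as the interface text tells. Shifts and turns lie within -1 to 1; 1 stands for 0.2 m of shift or pi rad of turn. Its arguments: {"type":"object","properties":{"increments":{"type":"array","items":{"type":"array","items":{"type":"number","minimum":-1,"maximum":1}}},"fingers":{"type":"number"},"force":{"type":"number"}},"required":["increments"]}

```bash
mkdir -p pics; cat > h.py <<'E'
import numpy as np, cv2
from plant import *
from scipy.spatial.transform import Rotation as R
def ray(c,u,v):
    d=np.array([(u-c["cx"])/c["fx"],(v-c["cy"])/c["fy"]]);s=d.copy()
    for _ in range(20): s=d/(1+c["k1"]*(s@s))
    T=c["T"];return T[:3,3],T[:3,:3]@np.array([s[0],s[1],1])
def onz(c,u,v,z):
    o,d=ray(c,u,v);return (o+d*(z-o[2])/d[2])[:2]
def proj(c,p):
    q=np.linalg.inv(c["T"])@np.append(p,1);s=q[:2]/q[2];s=s*(1+c["k1"]*(s@s))
    return s*[c["fx"],c["fy"]]+[c["cx"],c["cy"]]
def save(c,n): cv2.imwrite("pics/"+n,c["image"][:,:,::-1])
E
python3 - <<'E'
from h import *
for n in("scene","top"):
    c=read_camera(n);save(c,n+"0.png");print(n,c["T"].round(3).tolist(),c["fx"],c["k1"])
s=read_state();print({k:np.round(v,3).tolist() for k,v in s.items()});print(R.from_rotvec(s["orientation"]).as_matrix().round(3))
E
```

```text
scene [[0.752, -0.505, 0.424, -0.12], [-0.66, -0.578, 0.481, -0.636], [0.003, -0.641, -0.767, 1.27], [0.0, 0.0, 0.0, 1.0]] 615.7984539725318 -0.17017257785079026
top [[-0.027, -0.986, 0.164, 0.356], [-1.0, 0.028, -0.001, 0.097], [-0.004, -0.164, -0.986, 1.095], [0.0, 0.0, 0.0, 1.0]] 477.78617776301815 -0.0026243104789651045
{'t': 0.1, 'q': [1.044, 0.131, 1.489, -0.0, 1.523, -0.085], 'dq': [-0.002, -0.001, -0.004, 0.0, 0.001, -0.001], 'joint_torque': [0.002, -56.135, -49.309, 0.077, 0.029, 0.0], 'tool_pos': [0.256, 0.542, 0.404], 'orientation': [-0.688, -3.065, 0.003], 'force': [1.206, 0.297, 0.484], 'wrist_torque': [0.009, 0.014, 0.031], 'gripper_force': 0.0, 'opening': 0.093}
[[-0.904  0.428 -0.001]
 [ 0.428  0.904 -0.002]
 [ 0.    -0.002 -1.   ]]
```

View pics/top0.png

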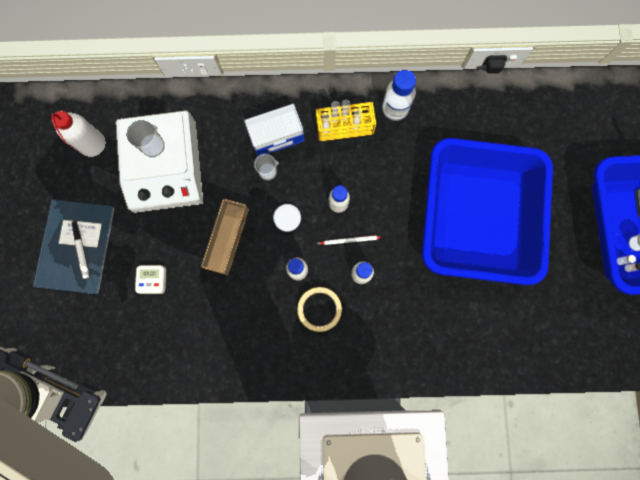

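View pics/scene0.png

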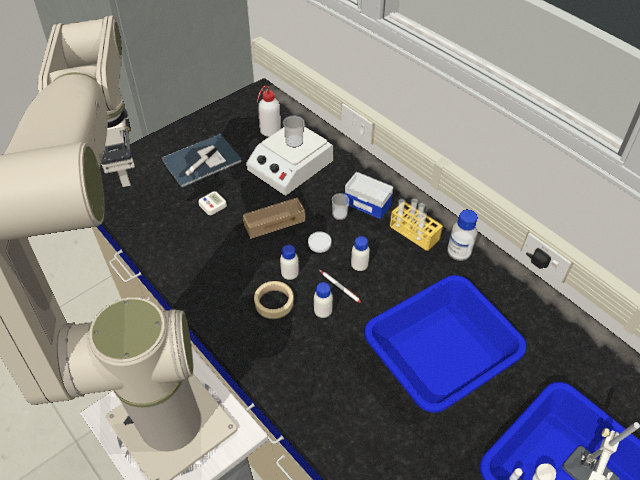

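The top view shows blue caps at about (340,193), (296,265) and (364,269). The carton spans about (203..248, 200..275), the tray floor is around (488,212), and the pen is at (348,240).

```bash
cat > m.py <<'E'
from h import *
c=read_camera("top");s=read_camera("scene")
def caps(c,boxes):
    h=cv2.cvtColor(c["image"],cv2.COLOR_RGB2HSV);m=cv2.inRange(h,(105,120,60),(130,255,255))
    out=[]
    for u,v in boxes:
        w=np.zeros_like(m);w[v-16:v+17,u-14:u+15]=m[v-16:v+17,u-14:u+15];M=cv2.moments(w,True);out.append((M["m10"]/M["m00"],M["m01"]/M["m00"]))
    return out
a=caps(c,[(340,193),(296,265),(364,269)]);b=caps(s,[(361,244),(289,253),(323,287)])
for p,q in zip(a,b):
    o1,d1=ray(c,*p);o2,d2=ray(s,*q);t=np.linalg.lstsq(np.c_[d1,-d2],o2-o1,rcond=None)[0]
    print(np.round((o1+d1*t[0]+o2+d2*t[1])/2,4),onz(c,*p,.086).round(4),onz(s,*q,.083).round(4))
h=cv2.cvtColor(c["image"],cv2.COLOR_RGB2HSV)
m=cv2.inRange(h,(5,60,50),(22,255,255));m[:, :195]=0;m[:,255:]=0;m[:195]=0;m[282:]=0
k=max(cv2.findContours(m,0,1)[0],key=cv2.contourArea);r=cv2.minAreaRect(k);bx=cv2.boxPoints(r);print("carton",r,[onz(c,*p,.043).round(3).tolist() for p in bx],onz(c,*r[0],.043))
m=cv2.inRange(h,(105,120,60),(130,255,255));m[:,:415]=0;m[:,565:]=0
k=max(cv2.findContours(m,0,1)[0],key=cv2.contourArea);r=cv2.minAreaRect(k);print("tray",[onz(c,*p,.075).round(3).tolist() for p in cv2.boxPoints(r)],onz(c,*r[0],.075))
for n,p in dict(dish=(287,217),tapeL=(297,310),tapeR=(342,310),tapeT=(319,288),penL=(319,243),penR=(379,238),beaker=(265,167)).items():print(n,onz(c,*p,.02).round(3))
im=cv2.resize(c["image"][150:310,180:420],(720,480),interpolation=cv2.INTER_CUBIC);cv2.imwrite("pics/crop.png",im[:,:,::-1])
E
python3 m.py
```

```text
[0.6271 0.0562 0.0861] [0.6272 0.0561] [0.6291 0.058 ]
[0.4705 0.1551 0.0869] [0.4703 0.1554] [0.4728 0.1575]
[0.4576 0.0095 0.0875] [0.4578 0.0094] [0.4599 0.0119]
carton ((224.8110809326172, 236.09823608398438), (29.510873794555664, 74.68058013916016), 17.52556800842285) [[0.478, 0.37], [0.639, 0.321], [0.616, 0.257], [0.456, 0.307]] [0.54606057 0.31388394]
tray [[0.443, -0.108], [0.758, -0.156], [0.722, -0.439], [0.411, -0.378]] [ 0.57946279 -0.26980909]
dish [0.591 0.176]
tapeL [0.379 0.157]
tapeR [0.376 0.057]
tapeT [0.426 0.106]
penL [0.528 0.104]
penR [ 0.536 -0.033]
beaker [0.712 0.225]
```

View pics/crop.png

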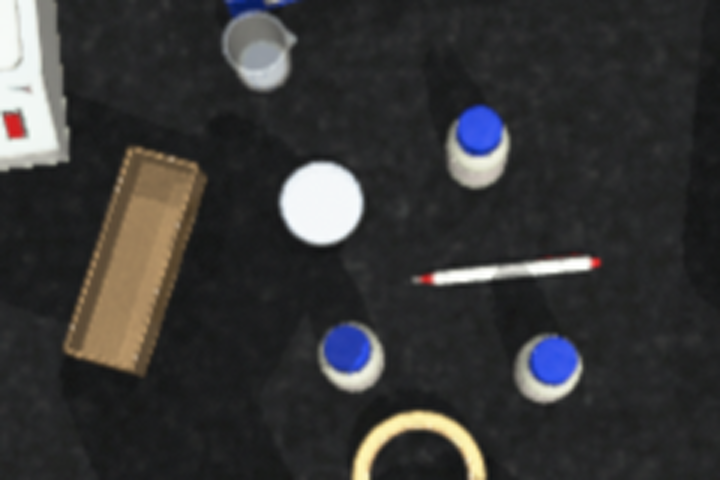

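The crop confirms the layout: carton rim corners at crop pixels (133,147), (207,175), (143,377) and (65,350), and the pen, dish and tape are clear of a grasp closing along the carton's long axis. First I move over the carton for a wrist view.

```bash
cat >> h.py <<'E'
YAW=np.radians(-17.2)
def plan(*targets,yaw=None):
    """targets: grasp-point world positions; prints tool-frame rows chained"""
    s=read_state();p=s["tool_pos"];r=R.from_rotvec(s["orientation"])
    yaw=YAW if yaw is None else yaw
    y=np.array([np.cos(yaw),np.sin(yaw),0]);z=np.array([0,0,-1.]);g=R.from_matrix(np.c_[np.cross(y,z),y,z])
    for t in targets:
        t=np.array(t)+[0,0,.167]
        w=(r.inv()*g).as_rotvec()/np.pi;d=r.inv().apply(t-p)/.2
        print(np.round(np.r_[d,w],3).tolist());p=t;r=g
E
python3 -c "
from h import *
plan((.50,.31,.25),(.4715,.1565,.2))"
```

```text
[-1.597, -0.529, -0.064, -0.0, 0.0, 0.455]
[-0.775, 0.091, 0.25, 0.0, 0.0, 0.0]
```

arm_command --pt "-0.9 -0.3 0 0 0 0.23" --pt "-0.9 -0.3 0 0 0 0.23" --pt "-0.9 -0.3 0 0 0 0.23" --pt "-0.9 -0.3 0 0 0 0.23" --pt "-0.9 -0.3 0 0 0 0.23" --fingers -1 --force 40

```text
t: 0.82
tool_pos: [0.3941, 0.4106, 0.4045]
orientation: [-1.728, -2.623, 0.001]
force: [-0.4, 0.2, -0.2]
opening: 0.0928
gripper_force: 0.0
```

```bash
python3 -c "
from h import *
plan((.50,.31,.25))"
```

```text
[-0.671, 0.288, -0.062, -0.0, 0.0, 0.225]
```

arm_command --pt "-0.67 0.29 0 0 0 0.225" --pt "-0.67 0.29 0 0 0 0.225" --pt "-0.67 0.29 0 0 0 0.225" --pt "-0.67 0.29 0 0 0 0.225" --pt "-0.67 0.29 0 0 0 0.225"

```text
t: 1.45
tool_pos: [0.4995, 0.3117, 0.4045]
orientation: [-2.524, -1.87, 0.001]
force: [-0.3, 0.5, -1.2]
opening: 0.0932
gripper_force: 0.0
```

```bash
python3 -c "
from h import *
c=read_camera('wrist');save(c,'w1.png');s=read_state();print(s['tool_pos'],c['T'].round(3).tolist(),c['fx'],c['k1'])
plan((.4715,.1565,.18),(.4715,.1565,.036))"
```

```text
[0.49934039 0.31180342 0.40455948] [[0.957, -0.283, -0.07, 0.519], [-0.291, -0.929, -0.23, 0.374], [-0.0, 0.24, -0.971, 0.383], [0.0, 0.0, 0.0, 1.0]] 350.85462995401474 -0.01146489556144275
[-0.784, 0.091, 0.288, -0.0, 0.0, 0.002]
[0.0, 0.0, 0.72, 0.0, 0.0, 0.0]
```

View pics/w1.png

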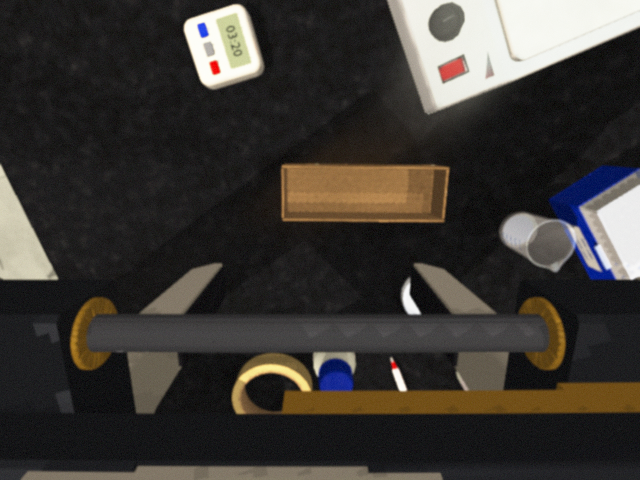

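The wrist view shows the carton rim corners at about (281,164), (448,167), (445,221) and (281,220), with bottle B's cap at (336,376). I'll measure the carton here, then view B from a similar offset.

```bash
python3 -c "
from h import *
c=read_camera('wrist')
h=cv2.cvtColor(c['image'],cv2.COLOR_RGB2HSV);m=cv2.inRange(h,(5,60,40),(25,255,255));m[:150]=0;m[235:]=0;m[:,:260]=0;m[:,465:]=0
k=max(cv2.findContours(m,0,1)[0],key=cv2.contourArea);r=cv2.minAreaRect(k);print(r)
a=cv2.approxPolyDP(k,4,True)[:,0];print(a.tolist())
P=np.array([onz(c,*p,.043) for p in a]);print(P.round(4).tolist(),P.mean(0))
rr=cv2.minAreaRect(np.float32([onz(c,*p[0],.043) for p in k]));print('ctr',rr)
plan((.4537,.099,.237))"
```

```text
((364.99993896484375, 186.49996948242188), (169.99996948242188, 72.99998474121094), -0.0)
[[281, 165], [282, 221], [445, 221], [448, 166], [386, 164], [399, 150], [386, 155], [387, 150], [378, 150], [378, 155], [376, 150], [353, 155], [350, 150], [353, 155], [348, 159], [340, 153], [343, 150], [339, 158], [346, 158], [333, 162], [330, 153], [328, 162], [326, 157], [318, 163]]
[[0.4798, 0.367], [0.4637, 0.3148], [0.6186, 0.2681], [0.6325, 0.32], [0.5761, 0.339], [0.591, 0.3481], [0.5781, 0.3471], [0.5802, 0.3513], [0.572, 0.3538], [0.5708, 0.3493], [0.5702, 0.3543], [0.5481, 0.3562], [0.5466, 0.3614], [0.5481, 0.3562], [0.5426, 0.3539], [0.5368, 0.3615], [0.5403, 0.3633], [0.5346, 0.3573], [0.541, 0.3554], [0.5281, 0.3554], [0.5278, 0.3642], [0.5236, 0.3568], [0.5231, 0.3618], [0.5142, 0.3586]] [0.54949935 0.34895769]
ctr ((0.5500820875167847, 0.3235238492488861), (0.07067219913005829, 0.1640951931476593), 73.20196533203125)
[-1.085, 0.09, 0.003, -0.0, 0.0, 0.002]
```

arm_command --pt "-0.3 0.05 0 0 0 0" --pt "-0.6 0.09 0 0 0 0" --pt "-0.9 0.09 0 0 0 0" --pt "-1 0.09 0 0 0 0" --pt "-1 0.09 0 0 0 0" --fingers -0.4

```text
t: 2.17
tool_pos: [0.4575, 0.1142, 0.4051]
orientation: [2.527, 1.866, 0.001]
force: [0.9, 0.1, -1.0]
opening: 0.065
gripper_force: 0.0
```

```bash
cat > cap.py <<'E'
from h import *
import sys
x,y=map(float,sys.argv[1:3])
c=read_camera('wrist');save(c,sys.argv[3])
h=cv2.cvtColor(c['image'],cv2.COLOR_RGB2HSV);m=cv2.inRange(h,(105,120,40),(130,255,255))
u,v=proj(c,(x,y,.09)).astype(int);print(u,v)
w=np.zeros_like(m);w[max(v-30,0):v+30,u-35:u+35]=m[max(v-30,0):v+30,u-35:u+35]
k=max(cv2.findContours(w,0,1)[0],key=cv2.contourArea);b=cv2.boundingRect(k);print(b)
M=cv2.moments(k);print(onz(c,M['m10']/M['m00'],M['m01']/M['m00'],.09).round(4))
# silhouettes: columns of left/right extremes of the cap give lateral; top edge row gives far rim of cap top or foot
for uu,vv in((b[0],b[1]+b[3]/2),(b[0]+b[2],b[1]+b[3]/2)):print(onz(c,uu,vv,.09).round(4))
print(read_state()['tool_pos'].round(4),read_state()['opening'])
E
python3 cap.py .4715 .1565 w2.png
```

```text
317 171
(298, 154, 39, 40)
[0.4704 0.1551]
[0.455  0.1594]
[0.486  0.1499]
[0.4577 0.115  0.4051] 0.06498856802860231
```

View pics/w2.png

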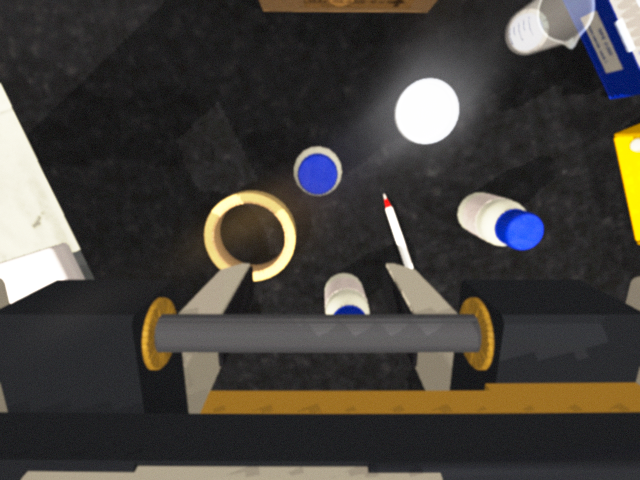

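The wrist view puts B's cap at (318,174), which gives (0.4705, 0.155) and agrees with the triangulation. Next I descend on B.

```bash
sed -i 's/-17.2/-17.0/' h.py; python3 -c "
from h import *
plan((.4704,.1551,.13),(.4704,.1551,.036))"
```

```text
[0.21, 0.001, 0.54, 0.0, -0.0, -0.0]
[0.0, 0.0, 0.47, 0.0, 0.0, 0.0]
```

arm_command --pt "0.21 0 0.2 0 0 0" --pt "0.21 0 0.4 0 0 0" --pt "0.21 0 0.54 0 0 0" --pt "0.21 0 0.54 0 0 0" --pt "0.21 0 0.54 0 0 0"

```text
t: 2.85
tool_pos: [0.4707, 0.1557, 0.298]
orientation: [2.527, 1.866, 0.002]
force: [0.7, 0.4, 0.9]
opening: 0.0651
gripper_force: 0.0
```

```bash
python3 -c "
from h import *
plan((.4704,.1551,.036))"
```

```text
[-0.004, -0.001, 0.475, 0.0, -0.0, -0.001]
```

arm_command --pt "0 0 0.15 0 0 0" --pt "0 0 0.3 0 0 0" --pt "0 0 0.42 0 0 0" --pt "0 0 0.47 0 0 0" --pt "0 0 0.47 0 0 0"

```text
t: 3.48
tool_pos: [0.4707, 0.155, 0.2035]
orientation: [2.528, 1.864, 0.001]
force: [-0.8, -0.0, -0.0]
opening: 0.0652
gripper_force: 0.0
```

arm_command --pt "0 0 0 0 0 0" --pt "0 0 0 0 0 0" --pt "0 0 0 0 0 0" --pt "0 0 0 0 0 0" --pt "0 0 0 0 0 0" --fingers 1 --force 40

```text
t: 4.1
tool_pos: [0.4706, 0.155, 0.2036]
orientation: [2.529, 1.864, 0.002]
force: [-2.0, 0.1, 6.3]
opening: 0.0431
gripper_force: 40.0
```

arm_command --pt "0 0 -0.1 0 0 0" --pt "0 0 -0.3 0 0 0" --pt "0 0 -0.4 0 0 0" --pt "0 0 -0.4 0 0 0" --pt "0 0 -0.4 0 0 0"

```text
t: 4.72
tool_pos: [0.4697, 0.1547, 0.2813]
orientation: [-2.528, -1.864, 0.003]
force: [-0.3, 0.2, -3.1]
opening: 0.0431
gripper_force: 40.0
```

```bash
cat > f.py <<'E'
from h import *
F=[]
for i in range(8):
    read_camera('top');F.append(read_state()['force'])
s=read_state();print(np.mean(F,0).round(2),np.std(F,0).round(2),s['tool_pos'].round(4),s['opening'],s['gripper_force'],s['t'])
E
python3 f.py
```

```text
[-0.05  0.15 -2.55] [0.5  0.36 0.6 ] [0.4702 0.1548 0.2823] 0.042690622990841 39.99913017090876 5.125
```

B is about 0.26 kg, so it's the part-full one. I'll put it straight back.

arm_command --pt "0 0 0.12 0 0 0" --pt "0 0 0.24 0 0 0" --pt "0 0 0.34 0 0 0" --pt "0 0 0.38 0 0 0" --pt "0 0 0.395 0 0 0"

```text
t: 5.75
tool_pos: [0.4703, 0.1548, 0.2036]
orientation: [-2.529, -1.864, 0.001]
force: [-6.2, -1.4, 12.0]
opening: 0.0427
gripper_force: 40.0
```

arm_command --pt "0 0 0 0 0 0" --pt "0 0 0.003 0 0 0" --pt "0 0 0.005 0 0 0" --pt "0 0 0.005 0 0 0" --pt "0 0 0.005 0 0 0"

```text
t: 6.38
tool_pos: [0.4707, 0.1549, 0.2036]
orientation: [2.528, 1.864, 0.002]
force: [-2.1, -0.2, 6.2]
opening: 0.0429
gripper_force: 40.0
```

arm_command --pt "0 0 0 0 0 0" --pt "0 0 0 0 0 0" --pt "0 0 0 0 0 0" --pt "0 0 0 0 0 0" --pt "0 0 0 0 0 0" --fingers -0.4

```text
t: 7.0
tool_pos: [0.4702, 0.1548, 0.2027]
orientation: [-2.529, -1.864, 0.0]
force: [0.5, 1.0, 0.2]
opening: 0.0652
gripper_force: 0.0
```

arm_command --pt "0 0 -0.15 0 0 0" --pt "0 0 -0.35 0 0 0" --pt "0 0 -0.6 0 0 0" --pt "0 0 -0.7 0 0 0" --pt "0 0 -0.7 0 0 0"

```text
t: 7.62
tool_pos: [0.471, 0.155, 0.3448]
orientation: [2.527, 1.863, 0.006]
force: [0.7, 0.2, 0.9]
opening: 0.065
gripper_force: 0.0
```

```bash
python3 -c "
from h import *
plan((.4577,.0095,.17),(.4577,.0095,.036))"; python3 m.py | sed -n 1,3p
```

```text
[-0.714, 0.152, 0.038, 0.001, -0.001, -0.001]
[0.0, 0.0, 0.67, 0.0, 0.0, 0.0]Traceback (most recent call last):
  File "m.py", line 9, in <module>
    a=caps(c,[(340,193),(296,265),(364,269)]);b=caps(s,[(361,244),(289,253),(323,287)])
  File "m.py", line 7, in caps
    w=np.zeros_like(m);w[v-16:v+17,u-14:u+15]=m[v-16:v+17,u-14:u+15];M=cv2.moments(w,True);out.append((M["m10"]/M["m00"],M["m01"]/M["m00"]))
                                                                                                       ~~~~~~~~^~~~~~~~~
ZeroDivisionError: float division by zero
```

arm_command --pt "-0.25 0.05 0 0 0 0" --pt "-0.5 0.1 0 0 0 0" --pt "-0.71 0.15 0 0 0 0" --pt "-0.71 0.15 0 0 0 0" --pt "-0.71 0.15 0 0 0 0"

```text
t: 8.35
tool_pos: [0.4566, 0.0105, 0.3413]
orientation: [-2.528, -1.862, 0.002]
force: [0.0, -0.3, -0.3]
opening: 0.065
gripper_force: 0.0
```

```bash
python3 cap.py .4704 .1551 w3.png; python3 -c "
from h import *
plan((.4577,.0095,.036))"
```

```text
267 10
(240, 0, 59, 40)
[0.4704 0.1507]
[0.4533 0.1555]
[0.4866 0.145 ]
[0.4567 0.0109 0.3416] 0.06494308251198176
[-0.005, 0.008, 0.693, -0.001, 0.0, -0.001]
```

arm_command --pt "0 0 0.2 0 0 0" --pt "-0.005 0.008 0.4 0 0 0" --pt "-0.005 0.008 0.58 0 0 0" --pt "-0.005 0.008 0.66 0 0 0" --pt "-0.005 0.008 0.69 0 0 0"

```text
t: 9.02
tool_pos: [0.458, 0.0096, 0.2041]
orientation: [-2.527, -1.865, 0.002]
force: [-0.5, -0.7, -0.2]
opening: 0.065
gripper_force: 0.0
```

arm_command --pt "0 0 0 0 0 0" --pt "0 0 0 0 0 0" --pt "0 0 0 0 0 0" --pt "0 0 0 0 0 0" --pt "0 0 0 0 0 0" --fingers 1

```text
t: 9.65
tool_pos: [0.4588, 0.0088, 0.206]
orientation: [2.528, 1.863, 0.003]
force: [-1.0, 0.8, 6.9]
opening: 0.0427
gripper_force: 40.0
```

arm_command --pt "0 0 -0.1 0 0 0" --pt "0 0 -0.3 0 0 0" --pt "0 0 -0.4 0 0 0" --pt "0 0 -0.4 0 0 0" --pt "0 0 -0.4 0 0 0"

```text
t: 10.28
tool_pos: [0.4577, 0.0088, 0.2838]
orientation: [-2.528, -1.863, 0.001]
force: [-0.6, 0.2, -0.6]
opening: 0.0427
gripper_force: 40.0
```

```bash
python3 f.py
```

```text
[-0.14  0.03 -0.75] [0.45 0.22 0.45] [0.458  0.0089 0.2843] 0.04263842188369212 39.999166467168834 10.675
```

C weighs about 0.07 kg, so it's the empty one and A should be the full one. To keep the asked order, C goes back first and A goes next.

arm_command --pt "0 0 0.12 0 0 0" --pt "0 0 0.24 0 0 0" --pt "0 0 0.34 0 0 0" --pt "0 0 0.38 0 0 0" --pt "0 0 0.395 0 0 0"

```text
t: 11.3
tool_pos: [0.4579, 0.0089, 0.2059]
orientation: [-2.528, -1.863, 0.002]
force: [-12.8, 0.4, 23.6]
opening: 0.0431
gripper_force: 40.0
```

arm_command --pt "0 0 0 0 0 0" --pt "0 0 0.003 0 0 0" --pt "0 0 0.005 0 0 0" --pt "0 0 0.005 0 0 0" --pt "0 0 0.005 0 0 0"

```text
t: 11.92
tool_pos: [0.4587, 0.0088, 0.206]
orientation: [2.528, 1.863, 0.002]
force: [-3.1, -0.5, 7.8]
opening: 0.0429
gripper_force: 40.0
```

arm_command --pt "0 0 0 0 0 0" --pt "0 0 0 0 0 0" --pt "0 0 0 0 0 0" --pt "0 0 0 0 0 0" --pt "0 0 0 0 0 0" --fingers -0.4

```text
t: 12.55
tool_pos: [0.4581, 0.0089, 0.2047]
orientation: [-2.529, -1.864, 0.0]
force: [-0.2, -0.1, 0.1]
opening: 0.065
gripper_force: 0.0
```

arm_command --pt "0 0 -0.15 0 0 0" --pt "0 0 -0.35 0 0 0" --pt "0 0 -0.6 0 0 0" --pt "0 0 -0.7 0 0 0" --pt "0 0 -0.7 0 0 0"

```text
t: 13.18
tool_pos: [0.4588, 0.0088, 0.3467]
orientation: [2.527, 1.862, 0.005]
force: [-0.9, -0.2, -0.7]
opening: 0.0649
gripper_force: 0.0
```

```bash
python3 -c "
from h import *
plan((.6271-.29*.055,.0562-.955*.055,.2))"
```

```text
[0.201, 0.735, -0.099, 0.001, -0.0, -0.001]
```

Next I look at A from the offset before grasping it.

arm_command --pt "0.07 0.24 -0.1 0 0 0" --pt "0.14 0.48 -0.1 0 0 0" --pt "0.2 0.735 -0.1 0 0 0" --pt "0.2 0.735 -0.1 0 0 0" --pt "0.2 0.735 -0.1 0 0 0"

```text
t: 13.8
tool_pos: [0.6098, 0.0036, 0.3624]
orientation: [-2.527, -1.862, 0.005]
force: [0.9, -0.2, -0.3]
opening: 0.0647
gripper_force: 0.0
```

```bash
python3 cap.py .6271 .0562 w4.png; python3 -c "
from h import *
plan((.6271,.0562,.16),(.6271,.0562,.036))"
```

```text
319 159
(297, 137, 46, 47)
[0.627  0.0558]
[0.6116 0.0605]
[0.6425 0.0509]
[0.6096 0.0037 0.3635] 0.06497644495922052
[0.277, 0.006, 0.182, -0.001, 0.0, -0.001]
[0.0, 0.0, 0.62, 0.0, 0.0, 0.0]
```

arm_command --pt "0.1 0 0.05 0 0 0" --pt "0.2 0.005 0.1 0 0 0" --pt "0.275 0.005 0.18 0 0 0" --pt "0.275 0.005 0.18 0 0 0" --pt "0.275 0.005 0.18 0 0 0"

```text
t: 14.48
tool_pos: [0.6275, 0.0559, 0.3285]
orientation: [-2.528, -1.865, 0.001]
force: [-0.2, -0.9, 0.8]
opening: 0.0654
gripper_force: 0.0
```

```bash
python3 -c "
from h import *
plan((.627,.056,.036))"
```

```text
[-0.0, -0.002, 0.627, -0.0, 0.0, -0.001]
```

arm_command --pt "0 0 0.2 0 0 0" --pt "0 0 0.4 0 0 0" --pt "0 0 0.55 0 0 0" --pt "0 0 0.61 0 0 0" --pt "0 0 0.625 0 0 0"

```text
t: 15.1
tool_pos: [0.6278, 0.0554, 0.204]
orientation: [2.529, 1.863, 0.0]
force: [0.4, 0.4, 0.4]
opening: 0.0649
gripper_force: 0.0
```

arm_command --pt "0 0 0 0 0 0" --pt "0 0 0 0 0 0" --pt "0 0 0 0 0 0" --pt "0 0 0 0 0 0" --pt "0 0 0 0 0 0" --fingers 1

```text
t: 15.72
tool_pos: [0.6278, 0.0561, 0.2051]
orientation: [2.528, 1.864, 0.001]
force: [-4.4, 0.4, 5.1]
opening: 0.0428
gripper_force: 40.0
```

arm_command --pt "0 0 -0.1 0 0 0" --pt "0 0 -0.3 0 0 0" --pt "0 0 -0.5 0 0 0" --pt "0 0 -0.65 0 0 0" --pt "0 0 -0.65 0 0 0"

```text
t: 16.35
tool_pos: [0.6287, 0.0558, 0.3382]
orientation: [2.525, 1.861, 0.009]
force: [-0.1, 0.7, -3.7]
opening: 0.0425
gripper_force: 40.0
```

```bash
python3 f.py;python3 -c "
from h import *
plan((.5487,.3175,.16),(.5487,.3175,.04))"
```

```text
[ 0.06  0.19 -5.07] [0.62 0.56 0.73] [0.6272 0.0558 0.3322] 0.0427139666985617 39.99877886963077 16.75
[1.134, -0.762, 0.027, -0.001, 0.0, -0.001]
[0.0, 0.0, 0.6, 0.0, 0.0, 0.0]
```

A weighs 0.52 kg, so it's full. I carry it to the carton.

arm_command --pt "0.25 -0.17 0 0 0 0" --pt "0.5 -0.34 0 0 0 0" --pt "0.75 -0.51 0 0 0 0" --pt "0.95 -0.65 0 0 0 0" --pt "1 -0.72 0 0 0 0"

```text
t: 17.38
tool_pos: [0.5479, 0.2922, 0.3331]
orientation: [-2.525, -1.868, 0.001]
force: [0.3, -1.4, -5.1]
opening: 0.0429
gripper_force: 40.0
```

```bash
python3 -c "
from h import *
plan((.5487,.3175,.15))"
```

```text
[0.122, -0.033, 0.081, -0.0, -0.0, -0.0]
```

arm_command --pt "0.06 -0.02 0.04 0 0 0" --pt "0.12 -0.033 0.08 0 0 0" --pt "0.12 -0.033 0.13 0 0 0" --pt "0.12 -0.033 0.13 0 0 0" --pt "0.12 -0.033 0.13 0 0 0"

```text
t: 18.0
tool_pos: [0.5504, 0.3136, 0.3076]
orientation: [2.53, 1.863, -0.001]
force: [0.1, -0.6, -5.1]
opening: 0.0427
gripper_force: 40.0
```

```bash
python3 -c "
from h import *
a=read_camera('wrist');b=read_camera('scene')
cv2.imwrite('pics/p1.png',np.vstack([a['image'][150:450,120:520],cv2.resize(b['image'][150:300,200:400],(400,300),interpolation=2)])[:,:,::-1])
plan((.5487,.3175,.10),(.5487,.3175,.04))"
```

```text
[0.015, -0.014, 0.206, 0.0, -0.0, -0.001]
[0.0, 0.0, 0.3, 0.0, 0.0, 0.0]
```

View pics/p1.png

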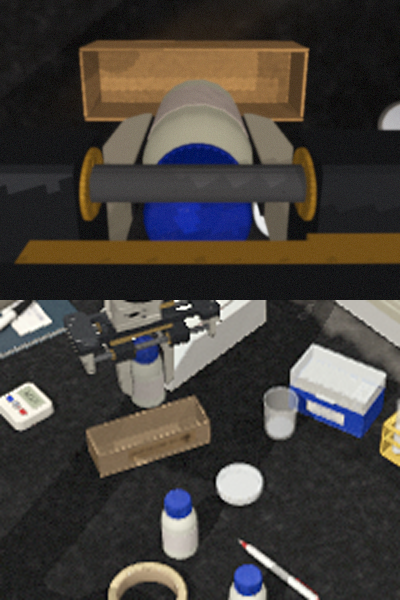

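The picture shows the bottle hanging upright over the carton, with its far foot edge at about pixel (317,232). I check its lateral fit in the same wrist view.

```bash
python3 -c "
from h import *
c=read_camera('wrist');s=read_state();p=s['tool_pos'];print(p)
h=cv2.cvtColor(c['image'],cv2.COLOR_RGB2HSV);m=cv2.inRange(h,(5,60,40),(25,255,255))
tx=np.array([.292,.956])
for u in (225,245,265,370,390,410):
    v=np.where(m[180:275,u])[0]+180
    print(u,v.min(),v.max(),[round(float(onz(c,u,w,.043)@tx),4) for w in(v.min(),v.max()+1)])
g=h[:,:,1]
col=c['image'][215:260,317].astype(int);print(col[:,0].tolist(),col[:,2].tolist())
for r in(228,230,232,234):print(r,round(float(onz(c,317,r,p[2]-.205)@tx),4))
print('tool',p[:2]@tx)
"
```

```text
[0.55038868 0.31399948 0.30834523]
225 190 271 [0.4965, 0.436]
245 190 272 [0.4964, 0.4352]
265 190 264 [0.4963, 0.4413]
370 190 274 [0.496, 0.4331]
390 190 269 [0.4959, 0.437]
410 191 272 [0.4952, 0.4345]
[158, 155, 158, 155, 158, 162, 158, 158, 154, 157, 159, 161, 166, 168, 165, 150, 136, 136, 133, 135, 133, 135, 135, 139, 137, 130, 134, 142, 141, 141, 145, 142, 143, 143, 140, 136, 145, 146, 156, 159, 159, 142, 142, 135, 138] [74, 69, 71, 68, 73, 73, 73, 69, 69, 66, 71, 70, 74, 77, 96, 107, 110, 110, 109, 109, 109, 110, 112, 117, 114, 109, 113, 118, 117, 116, 116, 116, 117, 117, 115, 116, 121, 125, 130, 135, 132, 118, 117, 113, 113]
228 0.4831
230 0.482
232 0.4809
234 0.4798
tool 0.46089699788885763
```

The fit agrees: carton centre line at 0.4633 across, bottle at 0.4603, so shift +3 mm and descend part way.

arm_command --pt "0.015 -0.01 0 0 0 0" --pt "0.015 -0.01 0.1 0 0 0" --pt "0.015 -0.01 0.2 0 0 0" --pt "0.015 -0.01 0.26 0 0 0" --pt "0.015 -0.01 0.26 0 0 0"

```text
t: 18.77
tool_pos: [0.5482, 0.3174, 0.2532]
orientation: [-2.528, -1.864, 0.006]
force: [0.1, -0.4, -3.8]
opening: 0.0427
gripper_force: 40.0
```

```bash
python3 -c "
from h import *
p=read_state()['tool_pos'];print(p,p[:2]@[.292,.956],'want .464')
c=read_camera('wrist')
for u in (245,390):print(c['image'][200:330,u,0].tolist())
im=c['image'][150:400,120:520];cv2.imwrite('pics/p2.png',cv2.resize(im,(800,500),interpolation=2)[:,:,::-1])
plan((.5487,.3175,.04))"
```

```text
[0.54818251 0.31737208 0.25316829] 0.4634770010770239 want .464
[29, 30, 32, 49, 74, 99, 109, 107, 101, 108, 106, 104, 106, 110, 106, 109, 130, 136, 145, 135, 125, 125, 128, 128, 127, 130, 132, 127, 125, 127, 128, 130, 131, 130, 137, 132, 131, 132, 133, 129, 130, 134, 131, 130, 131, 128, 127, 133, 143, 147, 155, 157, 160, 163, 172, 177, 178, 179, 180, 181, 185, 185, 184, 174, 159, 151, 146, 146, 143, 135, 133, 131, 130, 130, 128, 131, 133, 132, 132, 130, 129, 130, 130, 130, 132, 136, 131, 129, 130, 136, 130, 130, 128, 135, 127, 131, 130, 131, 130, 129, 130, 130, 134, 131, 133, 130, 132, 134, 132, 133, 129, 131, 130, 111, 81, 51, 45, 48, 50, 60, 60, 59, 64, 63, 66, 64, 66, 67, 71, 67]
[18, 20, 20, 38, 84, 112, 107, 105, 103, 106, 104, 103, 100, 104, 107, 104, 110, 140, 172, 175, 170, 161, 162, 162, 162, 161, 163, 157, 155, 157, 162, 163, 164, 158, 163, 161, 158, 154, 163, 159, 163, 167, 167, 162, 162, 161, 162, 159, 166, 168, 169, 175, 180, 181, 180, 177, 173, 175, 169, 178, 182, 183, 185, 179, 167, 156, 149, 150, 145, 141, 129, 135, 127, 131, 132, 131, 126, 129, 133, 130, 132, 131, 129, 132, 130, 132, 133, 129, 134, 128, 131, 130, 129, 129, 131, 134, 137, 130, 129, 130, 132, 131, 131, 128, 131, 134, 132, 122, 121, 119, 120, 114, 111, 99, 70, 49, 48, 48, 52, 65, 67, 59, 63, 63, 71, 74, 78, 75, 79, 75]
[-0.0, 0.0, 0.238, -0.0, 0.0, -0.001]
```

View pics/p2.png

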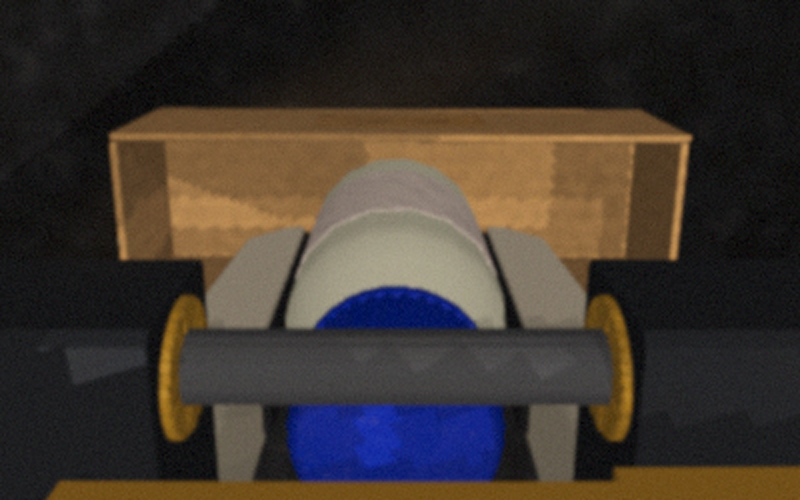

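The view shows the bottle foot's far edge at about row 229 and the far rim's outer edge at about row 217. That is about 6.5 mm apart where 5 is ideal, so I nudge +1 mm and go down.

arm_command --pt "0.005 0 0.02 0 0 0" --pt "0.006 0 0.06 0 0 0" --pt "0.006 0 0.1 0 0 0" --pt "0.006 0 0.14 0 0 0" --pt "0.006 0 0.15 0 0 0"

```text
t: 19.45
tool_pos: [0.549, 0.3187, 0.2245]
orientation: [-2.529, -1.864, 0.003]
force: [-0.8, 0.1, -4.1]
opening: 0.0429
gripper_force: 40.0
```

```bash
python3 f.py
```

```text
[-0.07  0.18 -4.65] [0.48 0.5  0.33] [0.5496 0.319  0.2262] 0.04243356342283358 39.99880999617744 19.85
```

The foot is inside the carton with no side load. Lower to the floor.

arm_command --pt "0 0 0.03 0 0 0" --pt "0 0 0.05 0 0 0" --pt "0 0 0.07 0 0 0" --pt "0 0 0.08 0 0 0" --pt "0 0 0.085 0 0 0"

```text
t: 20.48
tool_pos: [0.5493, 0.3189, 0.2085]
orientation: [-2.529, -1.864, 0.0]
force: [-0.2, 0.1, -4.1]
opening: 0.0428
gripper_force: 40.0
```

```bash
python3 f.py
```

```text
[-0.34  0.16 -4.59] [0.2  0.34 0.55] [0.5495 0.319  0.2089] 0.04315144948769198 39.99876927759033 20.875
```

arm_command --pt "0 0 0.004 0 0 0" --pt "0 0 0.008 0 0 0" --pt "0 0 0.011 0 0 0" --pt "0 0 0.011 0 0 0" --pt "0 0 0.011 0 0 0"

```text
t: 21.5
tool_pos: [0.5494, 0.319, 0.207]
orientation: [2.529, 1.864, 0.0]
force: [-3.5, -1.6, 3.4]
opening: 0.0425
gripper_force: 40.0
```

On the floor. Release and rise.

arm_command --pt "0 0 0 0 0 0" --pt "0 0 0 0 0 0" --pt "0 0 0 0 0 0" --pt "0 0 0 0 0 0" --pt "0 0 0 0 0 0" --fingers -0.4

```text
t: 22.12
tool_pos: [0.5494, 0.3189, 0.2065]
orientation: [2.529, 1.864, 0.0]
force: [-0.5, -0.8, -0.1]
opening: 0.0651
gripper_force: 0.0
```

arm_command --pt "0 0 -0.1 0 0 0" --pt "0 0 -0.3 0 0 0" --pt "0 0 -0.55 0 0 0" --pt "0 0 -0.75 0 0 0" --pt "0 0 -0.75 0 0 0"

```text
t: 22.75
tool_pos: [0.5506, 0.3196, 0.3637]
orientation: [2.527, 1.863, 0.016]
force: [0.7, -0.5, -0.1]
opening: 0.0652
gripper_force: 0.0
```

```bash
python3 -c "
from h import *
b=read_camera('scene');cv2.imwrite('pics/p3.png',cv2.resize(b['image'][150:330,200:400],(600,540),interpolation=2)[:,:,::-1])
plan((.4587-.29*.055,.0090-.955*.055,.18))"
```

```text
[-1.892, 0.024, 0.06, 0.001, -0.001, -0.001]
```

View pics/p3.png

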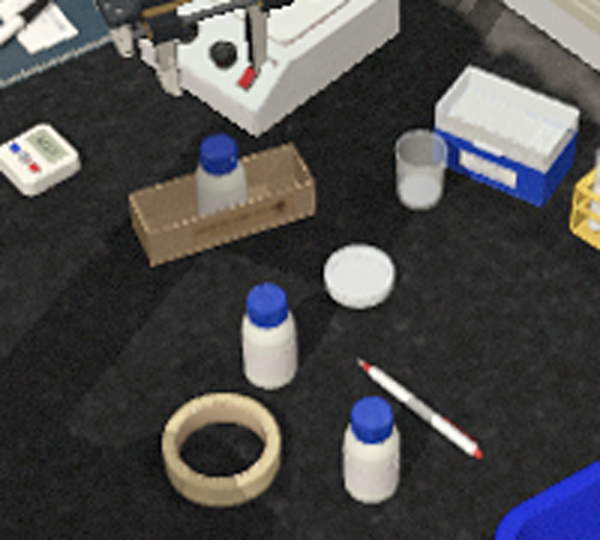

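The full bottle stands upright in the carton, at about (220,180) in the crop, and B and C still stand at (268,335) and (372,450). Now to C.

arm_command --pt "-0.3 0 0 0 0 0" --pt "-0.6 0 0 0 0 0" --pt "-0.9 0 0 0 0 0" --pt "-1 0 0 0 0 0" --pt "-1 0 0 0 0 0"

```text
t: 23.42
tool_pos: [0.4899, 0.1271, 0.3561]
orientation: [-2.53, -1.861, 0.001]
force: [0.1, 0.3, 0.3]
opening: 0.0648
gripper_force: 0.0
```

arm_command --pt "-0.3 0.01 0 0 0 0" --pt "-0.6 0.02 0 0 0 0" --pt "-0.62 0.02 0 0 0 0" --pt "-0.62 0.02 0 0 0 0" --pt "-0.62 0.02 0 0 0 0"

```text
t: 24.05
tool_pos: [0.4578, 0.0097, 0.3565]
orientation: [-2.527, -1.866, -0.0]
force: [-0.2, 0.9, -0.1]
opening: 0.0652
gripper_force: 0.0
```

```bash
python3 -c "
from h import *
plan((.4585,.0089,.036))"
```

```text
[-0.003, 0.005, 0.767, -0.0, -0.0, -0.001]
```

arm_command --pt "0 0 0.2 0 0 0" --pt "-0.003 0.004 0.45 0 0 0" --pt "-0.003 0.004 0.65 0 0 0" --pt "-0.003 0.004 0.74 0 0 0" --pt "-0.003 0.004 0.765 0 0 0"

```text
t: 24.68
tool_pos: [0.4574, 0.0087, 0.202]
orientation: [-2.525, -1.865, 0.003]
force: [0.6, -0.4, 1.2]
opening: 0.0649
gripper_force: 0.0
```

arm_command --pt "0 0 0 0 0 0" --pt "0 0 0 0 0 0" --pt "0 0 0 0 0 0" --pt "0 0 0 0 0 0" --pt "0 0 0 0 0 0" --fingers 1

```text
t: 25.3
tool_pos: [0.4586, 0.0075, 0.2047]
orientation: [2.528, 1.863, 0.003]
force: [-0.4, 2.1, 6.0]
opening: 0.0431
gripper_force: 40.0
```

arm_command --pt "0 0 -0.1 0 0 0" --pt "0 0 -0.3 0 0 0" --pt "0 0 -0.6 0 0 0" --pt "0 0 -0.75 0 0 0" --pt "0 0 -0.75 0 0 0"

```text
t: 25.92
tool_pos: [0.4588, 0.0073, 0.3566]
orientation: [2.526, 1.861, 0.007]
force: [-0.1, 1.2, -0.3]
opening: 0.0428
gripper_force: 40.0
```

```bash
python3 f.py; python3 -c "
from h import *
plan((.575,-.26,.18),(.575,-.26,.04))"
```

```text
[-0.42  0.45 -0.96] [0.58 0.24 0.26] [0.4576 0.0075 0.3522] 0.042890598188346785 39.99909114801994 26.325
[-1.104, 0.957, 0.024, -0.001, 0.0, -0.001]
[0.0, 0.0, 0.7, 0.0, 0.0, 0.0]
```

arm_command --pt "-0.22 0.19 0 0 0 0" --pt "-0.44 0.38 0 0 0 0" --pt "-0.66 0.57 0 0 0 0" --pt "-0.85 0.75 0 0 0 0" --pt "-1 0.87 0 0 0 0"

```text
t: 26.95
tool_pos: [0.5654, -0.2372, 0.3525]
orientation: [-2.529, -1.862, 0.001]
force: [0.0, 0.3, -1.3]
opening: 0.0428
gripper_force: 40.0
```

arm_command --pt "-0.1 0.09 0.05 0 0 0" --pt "-0.1 0.09 0.2 0 0 0" --pt "-0.1 0.09 0.3 0 0 0" --pt "-0.1 0.09 0.3 0 0 0" --pt "-0.1 0.09 0.3 0 0 0"

```text
t: 27.58
tool_pos: [0.5765, -0.2593, 0.2944]
orientation: [2.528, 1.864, 0.001]
force: [-0.1, -0.2, -0.3]
opening: 0.043
gripper_force: 40.0
```

```bash
python3 -c "
from h import *
b=read_camera('scene');cv2.imwrite('pics/p4.png',cv2.resize(b['image'][220:450,300:600],(600,460))[:,:,::-1])
print(read_state()['tool_pos']);plan((.575,-.26,.2077-.167))"
```

```text
[ 0.57666407 -0.25937696  0.2949977 ]
[-0.005, -0.008, 0.436, 0.001, 0.0, -0.001]
```

View pics/p4.png

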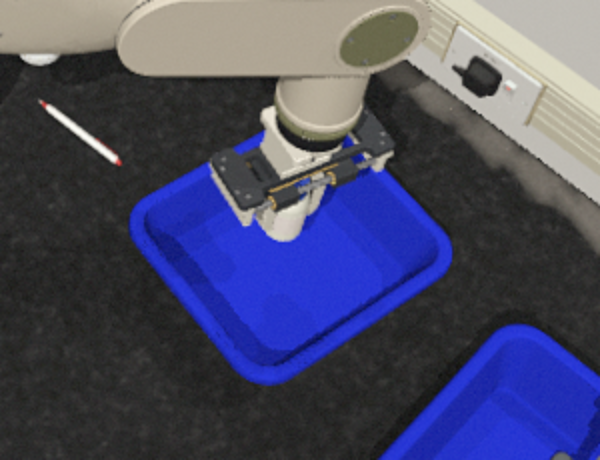

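The bottle hangs over the middle of the tray, with its foot at about (285,235) in the crop. Lower it.

arm_command --pt "0 0 0.12 0 0 0" --pt "0 0 0.24 0 0 0" --pt "0 0 0.36 0 0 0" --pt "0 0 0.4 0 0 0" --pt "0 0 0.42 0 0 0"

```text
t: 28.25
tool_pos: [0.5766, -0.2596, 0.2104]
orientation: [2.528, 1.864, 0.001]
force: [-0.0, 0.1, -0.5]
opening: 0.0428
gripper_force: 40.0
```

arm_command --pt "0 0 0.005 0 0 0" --pt "0 0 0.01 0 0 0" --pt "0 0 0.014 0 0 0" --pt "0 0 0.014 0 0 0" --pt "0 0 0.014 0 0 0"

```text
t: 28.88
tool_pos: [0.5765, -0.2597, 0.2076]
orientation: [2.528, 1.863, 0.001]
force: [-1.7, 0.6, 5.8]
opening: 0.0426
gripper_force: 40.0
```

Contact with the tray floor. Release, rise and check.

arm_command --pt "0 0 0 0 0 0" --pt "0 0 0 0 0 0" --pt "0 0 0 0 0 0" --pt "0 0 0 0 0 0" --pt "0 0 0 0 0 0" --fingers -0.4

```text
t: 29.5
tool_pos: [0.5762, -0.2595, 0.2066]
orientation: [-2.529, -1.864, 0.0]
force: [0.5, -0.4, -0.3]
opening: 0.065
gripper_force: 0.0
```

arm_command --pt "0 0 -0.1 0 0 0" --pt "0 0 -0.3 0 0 0" --pt "0 0 -0.6 0 0 0" --pt "0 0 -0.9 0 0 0" --pt "0 0 -0.9 0 0 0"

```text
t: 30.12
tool_pos: [0.5776, -0.2602, 0.3964]
orientation: [2.519, 1.857, 0.009]
force: [0.4, -1.0, 0.3]
opening: 0.0649
gripper_force: 0.0
```

arm_command --pt "-0.3 -0.3 0 0 0 0" --pt "-0.5 -0.6 0 0 0 0" --pt "-0.5 -0.8 0 0 0 0" --pt "-0.5 -0.8 0 0 0 0" --pt "-0.5 -0.8 0 0 0 0"

```text
t: 30.75
tool_pos: [0.3937, -0.3078, 0.3877]
orientation: [2.528, 1.862, 0.001]
force: [-0.6, 0.2, 0.5]
opening: 0.0652
gripper_force: 0.0
```

```bash
python3 -c "
from h import *
a=read_camera('top');b=read_camera('scene');save(b,'end_s.png')
print(read_state()['force'],read_state()['tool_pos'])
cv2.imwrite('pics/end.png',np.vstack([a['image'][130:400,160:580],b['image'][170:440,150:570]])[:,:,::-1])"
```

```text
[-0.06140208  0.23068571  0.56604384] [ 0.39476581 -0.30775438  0.38754011]
```

View pics/end.png

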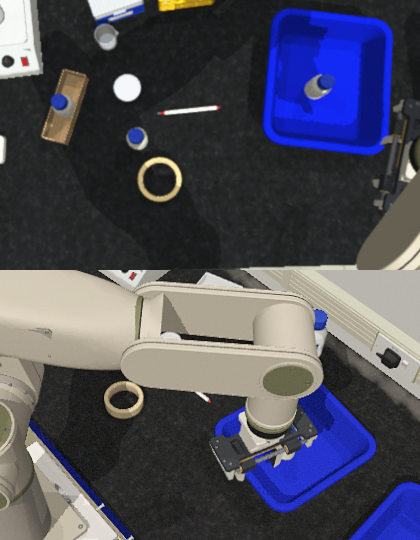

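The final view shows all three upright: the full one in the carton at (62,104), the part-full one on its spot at (137,135) and the empty one in the tray at (319,87). Nothing else has moved.

```bash
python3 -c "
from h import *
print(close_job())"
```

```text
the job is handed in; nothing more can be done
None
```

The job is handed in at about 31 s: the full bottle (A, about 0.52 kg) stands in the carton, the empty one (C, about 0.08 kg) stands on the small tray's floor, and the part-full one (B, about 0.26 kg) is back on its spot, with nothing else moved in the final view.

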